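# Find the rocking corner of the charcoal burner and push its wedge shim home

### The job

The charcoal burner rocks because one of its four feet has lost its rubber pad. Press down on the bare corners of its top, one after another, until you find the corner that gives; then push that corner's wooden wedge along the counter in under the foot with a fingertip until it is snug and the burner stands level, and press that corner again to prove that it no longer rocks. Lift nothing, do not shove the burner about, leave the other three wedges and everything else where they are, and finish clear of it all.

Things in the scene. Friction and masses are not known exactly. Their poses are not given: they have to be found in the camera images.
- burner: Cold single-coil charcoal burner, plain steel, 1.7 to 2.2 kg, loose. Body 180 x 180 mm, its underside 20 mm and its flat top 60 mm above the counter. Mid-top: round coil, radius 66 mm, 8 mm proud; the corners are bare. Black dial on the front (-x) face. It rests level on three of its four feet. Origin: under its middle, 6 mm above the counter; x to the back, y left, z up.
- corner_a (a point): Where to press the burner's near left corner (as seen from the robot): on its flat top, 15 mm in from both edges, 60 mm above the counter. A sound corner does not give. The corner over the bad foot (it is not known which) drops about 5 mm when pressed with 3 to 4 N, until the foot meets the counter, and rises again when released.
- corner_b (a point): Where to press the burner's far left corner (as seen from the robot): on its flat top, 15 mm in from both edges, 60 mm above the counter. A sound corner does not give. The corner over the bad foot (it is not known which) drops about 5 mm when pressed with 3 to 4 N, until the foot meets the counter, and rises again when released.
- corner_c (a point): Where to press the burner's far right corner (as seen from the robot): on its flat top, 15 mm in from both edges, 60 mm above the counter. A sound corner does not give. The corner over the bad foot (it is not known which) drops about 5 mm when pressed with 3 to 4 N, until the foot meets the counter, and rises again when released.
- corner_d (a point): Where to press the burner's near right corner (as seen from the robot): on its flat top, 15 mm in from both edges, 60 mm above the counter. A sound corner does not give. The corner over the bad foot (it is not known which) drops about 5 mm when pressed with 3 to 4 N, until the foot meets the counter, and rises again when released.
- foot_a (a point): Centre of the underside of the burner's near left foot: 24 x 24 mm, hidden under the body, 68 mm from the burner's centre in x and in y (outer sides 10 mm inside the body's). It stands on a 6 mm rubber pad of the same width; under the bad foot the pad is gone and there is a 6 mm gap to the counter. A wedge pushed with 5 N seats snugly; above about 8 N it shoves the burner along.
- foot_b (a point): Centre of the underside of the burner's far left foot: 24 x 24 mm, hidden under the body, 68 mm from the burner's centre in x and in y (outer sides 10 mm inside the body's). It stands on a 6 mm rubber pad of the same width; under the bad foot the pad is gone and there is a 6 mm gap to the counter. A wedge pushed with 5 N seats snugly; above about 8 N it shoves the burner along.
- foot_c (a point): Centre of the underside of the burner's far right foot: 24 x 24 mm, hidden under the body, 68 mm from the burner's centre in x and in y (outer sides 10 mm inside the body's). It stands on a 6 mm rubber pad of the same width; under the bad foot the pad is gone and there is a 6 mm gap to the counter. A wedge pushed with 5 N seats snugly; above about 8 N it shoves the burner along.
- foot_d (a point): Centre of the underside of the burner's near right foot: 24 x 24 mm, hidden under the body, 68 mm from the burner's centre in x and in y (outer sides 10 mm inside the body's). It stands on a 6 mm rubber pad of the same width; under the bad foot the pad is gone and there is a 6 mm gap to the counter. A wedge pushed with 5 N seats snugly; above about 8 N it shoves the burner along.
- wedge_a: Loose wooden wedge shim of the near left foot, left of the burner, tip towards that foot and 4 to 18 mm short of it. 88 x 34 mm, 45 g; tip 2 mm thick, top rises 0.15 mm per mm for 70 mm, then a heel block 18 long, 30 high. Origin: mid-underside; +x to the tip (tip +44 mm, heel's outer face -44 mm). Under the bad foot it is snug about 27 mm past the foot's outer side; a sound foot blocks it.
- wedge_b: Loose wooden wedge shim of the far left foot, left of the burner, tip towards that foot and 4 to 18 mm short of it. 88 x 34 mm, 45 g; tip 2 mm thick, top rises 0.15 mm per mm for 70 mm, then a heel block 18 long, 30 high. Origin: mid-underside; +x to the tip (tip +44 mm, heel's outer face -44 mm). Under the bad foot it is snug about 27 mm past the foot's outer side; a sound foot blocks it.
- wedge_c: Loose wooden wedge shim of the far right foot, right of the burner, tip towards that foot and 4 to 18 mm short of it. 88 x 34 mm, 45 g; tip 2 mm thick, top rises 0.15 mm per mm for 70 mm, then a heel block 18 long, 30 high. Origin: mid-underside; +x to the tip (tip +44 mm, heel's outer face -44 mm). Under the bad foot it is snug about 27 mm past the foot's outer side; a sound foot blocks it.
- wedge_d: Loose wooden wedge shim of the near right foot, right of the burner, tip towards that foot and 4 to 18 mm short of it. 88 x 34 mm, 45 g; tip 2 mm thick, top rises 0.15 mm per mm for 70 mm, then a heel block 18 long, 30 high. Origin: mid-underside; +x to the tip (tip +44 mm, heel's outer face -44 mm). Under the bad foot it is snug about 27 mm past the foot's outer side; a sound foot blocks it.
- clay_bowl: Bystander: terracotta pipe head, 56 mm across, 52 mm high, standing between the two left wedges. Origin: centre of its underside.
- tin: Bystander: round metal tin, 52 mm across, 42 mm high, between the two right wedges. Origin: centre of its underside.
- tongs: Bystander: steel coal tongs, 165 mm long, 8 mm high, lying across in front of the burner. Origin: on the counter at the middle of one leg, x across the legs (the other 26 mm on), y along them.
- stem: Bystander: turned wooden pipe stem, 215 mm long, 48 mm thick, lying across behind the burner. Origin: under its middle; y along it.
- vase: Bystander: green glass pipe base, 124 mm across at the foot, 165 mm high. Origin: centre of its underside.
- screwdriver: Bystander: screwdriver with a red handle lying on the right. Origin: under its middle.
- tea_glass: Bystander: tea glass, 64 mm across, 70 mm high, on the left. Origin: centre of its underside.
- coal_box: Bystander: cardboard box of charcoal, 75 x 75 x 70 mm, on the right. Origin: centre of its underside.
Not all that is in view belongs to the job. What is shaped like the wedge_d but purple is not meant. What is shaped like the wedge_b but orange is not meant.

How it is judged:
On the way, in this order (a step that is already met when the one before it is completed fails the run):
1. a corner of the burner has been pressed and has given way under the finger (3 mm or more) (((contact force between the fingers and burner above 1 N and height (world z) of corner_a below 0.057 m) or (contact force between the fingers and burner above 1 N and height (world z) of corner_b below 0.057 m) or (contact force between the fingers and burner above 1 N and height (world z) of corner_c below 0.057 m) or (contact force between the fingers and burner above 1 N and height (world z) of corner_d below 0.057 m))), for 0.05 s.
2. one wedge is in under its foot (its origin within 106 mm of the burner's centre line) (((y of wedge_a in the frame of burner below 0.106 m and x of wedge_a in the frame of burner between -0.08 and -0.056 m) or (y of wedge_b in the frame of burner below 0.106 m and x of wedge_b in the frame of burner between 0.056 and 0.08 m) or (y of wedge_c in the frame of burner above -0.106 m and x of wedge_c in the frame of burner between 0.056 and 0.08 m) or (y of wedge_d in the frame of burner above -0.106 m and x of wedge_d in the frame of burner between -0.08 and -0.056 m))), for 0.2 s.
3. that same corner, pressed again with more than 4 N, stays up (gives less than 2 mm), the burner level ((((y of wedge_a in the frame of burner below 0.106 m and x of wedge_a in the frame of burner between -0.08 and -0.056 m) and contact force between the fingers and burner above 4 N and horizontal distance between the grasp point and corner_a below 0.04 m and height (world z) of corner_a above 0.058 m and angle between burner's own z axis and vertical below 0.018 rad) or ((y of wedge_b in the frame of burner below 0.106 m and x of wedge_b in the frame of burner between 0.056 and 0.08 m) and contact force between the fingers and burner above 4 N and horizontal distance between the grasp point and corner_b below 0.04 m and height (world z) of corner_b above 0.058 m and angle between burner's own z axis and vertical below 0.018 rad) or ((y of wedge_c in the frame of burner above -0.106 m and x of wedge_c in the frame of burner between 0.056 and 0.08 m) and contact force between the fingers and burner above 4 N and horizontal distance between the grasp point and corner_c below 0.04 m and height (world z) of corner_c above 0.058 m and angle between burner's own z axis and vertical below 0.018 rad) or ((y of wedge_d in the frame of burner above -0.106 m and x of wedge_d in the frame of burner between -0.08 and -0.056 m) and contact force between the fingers and burner above 4 N and horizontal distance between the grasp point and corner_d below 0.04 m and height (world z) of corner_d above 0.058 m and angle between burner's own z axis and vertical below 0.018 rad))), for 0.2 s.
At the end, for the whole second after the job is handed in: One wedge is under its foot (origin within 106 mm of the burner's middle, across, and 12 mm of the foot's centre line), the other three within 10 mm of where they lay; the burner level to 0.018 rad, no corner over 2.5 mm low, within 15 mm of where it stood, all at rest ((((y of wedge_a in the frame of burner below 0.106 m and x of wedge_a in the frame of burner between -0.08 and -0.056 m) and distance of each of wedge_b, wedge_c, wedge_d from where it was at the start of the episode below 0.01 m) or ((y of wedge_b in the frame of burner below 0.106 m and x of wedge_b in the frame of burner between 0.056 and 0.08 m) and distance of each of wedge_a, wedge_c, wedge_d from where it was at the start of the episode below 0.01 m) or ((y of wedge_c in the frame of burner above -0.106 m and x of wedge_c in the frame of burner between 0.056 and 0.08 m) and distance of each of wedge_a, wedge_b, wedge_d from where it was at the start of the episode below 0.01 m) or ((y of wedge_d in the frame of burner above -0.106 m and x of wedge_d in the frame of burner between -0.08 and -0.056 m) and distance of each of wedge_a, wedge_b, wedge_c from where it was at the start of the episode below 0.01 m)) and angle between burner's own z axis and vertical below 0.018 rad and height (world z) of each of corner_a, corner_b, corner_c, corner_d above 0.0575 m and distance of burner from where it was at the start of the episode below 0.015 m and linear speed of each of burner, wedge_a, wedge_b, wedge_c, wedge_d below 0.01 m/s); the robot touches nothing.
It fails at once if a wedge is lifted off the counter (12 mm) (height (world z) of any of wedge_a, wedge_b, wedge_c, wedge_d above 0.012 m).
It fails at once if the burner is lifted (10 mm) (height (world z) of burner above 0.016 m).
It fails at once if the burner is shoved more than 20 mm (distance of burner from where it was at the start of the episode above 0.02 m).
It fails at once if two wedges have been shifted by more than 12 mm (distance of each of wedge_a, wedge_b from where it was at the start of the episode above 0.012 m or distance of each of wedge_a, wedge_c from where it was at the start of the episode above 0.012 m or distance of each of wedge_a, wedge_d from where it was at the start of the episode above 0.012 m or distance of each of wedge_b, wedge_c from where it was at the start of the episode above 0.012 m or distance of each of wedge_b, wedge_d from where it was at the start of the episode above 0.012 m or distance of each of wedge_c, wedge_d from where it was at the start of the episode above 0.012 m).
It fails at once if another thing on the counter is moved more than 25 mm (distance of any of clay_bowl, tin, tongs, stem, vase, screwdriver, tea_glass, coal_box from where it was at the start of the episode above 0.025 m).
It also fails if it takes over 54 s, if anything falls off the work surface, if the arm or the gripper's body presses on something with over 40 N, if the wrist force passes 120 N, or if a joint passes its speed limit or range.

### The arm

A 6-joint arm with a two-finger parallel gripper is mounted at the origin on the work surface. World frame = base frame: x ahead of the robot, y to its left, z up, the work surface at z = 0. Lengths are in m, angles in rad, forces in N, time in s.
With the tool pointing down it reaches from about 0.375 to 0.925 m from the base axis. Payload 5.7 kg.
Tool frame: the origin (TCP) lies midway between the tips of the shut fingers; the grasp point (between the pads) lies 19 mm behind it; z points along the fingers, y is the direction in which the jaws open and shut (so a half turn about z gives the same grasp; the last joint's range is limited). The gripper opens to 85 mm and grips with 20 to 120 N. Pads are 22 mm wide; open, the fingers measure 114 mm over their backs; the gripper's body (76 mm by 85 mm) begins 54 mm behind the grasp point. The pads swing forward as they close: fully open they stand 13 mm farther back than shut.
Start: joints at [-1.222, 0.359, 1.51, -0, 1.272, -0.115], TCP at [0.268, -0.537, 0.231] pointing down, gripper open.
Joint ranges: [-2.97, 2.97], [-1.01, 2.36], [0.21, 2.38], [-0.96, 4.11], [0.2, 2.71], [-2.98, 2.98]. Speed limits (rad/s): [2.39, 2.39, 3.14, 3.14, 3.14, 3.14].

### API

Orientations are given as a 3x3 rotation matrix whose columns are the frame's x, y, z axes.
In Python, from plant import arm gives the robot as it stands. The module is installed in compiled form; this text tells all that it offers.
- The arm moves only by the shell command python3 -m pendant 'ROWS' [FORCE]. ROWS is JSON, a list that holds one entry, the list of rows, each a list of 5 numbers: the closure, from 0 (fully open) to 1 (shut), then the shift along the tool's x, y, z in cm, then the turn about the tool's z in degrees. A call has 1 to 8 rows; each row shifts and turns the commanded pose from where the row before left it, along the tool's axes as they then stand; what a row does not reach is not made up. A row lasts 1/10 s, in which the tool goes at most 50 mm and 8.59 degrees, less where a joint would pass 70% of its speed; a pose out of reach is approached as far as the arm can. A call with a gripper value outside its range is refused whole. The fingers move at their own pace and stop on an object; FORCE is the grip in N (left out, the last holds). Time passes only in rows, so rows that do not move let the fingers close. It gives the time, the measured TCP pose, the force and the opening at its end, in the units of the state.
- arm.state(): the state, without advancing time (a new reading comes with each control period).
- arm.grab_frame(name): name is "scene" or "top" or "wrist"; returns a dict with "color" (384x512x3 uint8, blue, green, red), "z_map" (384x512 float32, m along the optical axis (not along the pixel's ray), 0 where there is no reading), "fov_y" (degrees; the focal length in pixels is half the picture's height over the tangent of half this angle, whatever the lens; pixels are square), "cx", "cy" (the principal point, pixels), "distortion" ([k1, k2, p1, p2, k3] as OpenCV has them; the pictures are not rectified), "eye" and "attitude" of the camera in the world. Camera axes: x right, y up, looking along -z (the intrinsics and any distortion apply to the point x, -y, -z); pixel columns grow to the right and rows downward; lengths in m; the calibration is good to about 2 mm. A picture is of the moment at which its call begins.
- arm.finish_job(): hands the job in, once; it reports no verdict.
Trained networks look in a picture, given as the dict that the camera call returned (one of the last four; its "shot" number tells which), for a name from the list of things; names that differ only in an ending like _2 or _b are one class to them, and where a whole thing is asked for, a point or a joint stands for the part that bears it (a point fixed in the world has none). Each returns a list of dicts, best first, with "p" (0 to 1); they miss things now and then, are a little off and sometimes report something else, mostly with a low value. They report only what shows in the picture. A call takes as long as a camera call. They do not tell look-alikes from the thing itself.
- arm.look_for(picture, thing): "extent" ([left, top, width, height] in pixels, round what is visible of it).
- arm.landmark_of(picture, thing): "at" ([row, column] in pixels: a listed point, or the origin of a listed thing).
The state is a dict: "time_s": time; "qpos": joint angles; "qvel": joint speeds; "tau": joint torques, N m; "tool_pos": TCP position; "tool_rot": TCP orientation; "contact_force": force on the tool from outside, world axes, zero at the start; "moment": the same for the moment, N m; "width": opening from 0.0 (shut) to 1.0 (fully open).
Only numpy, scipy, OpenCV 4.12 (cv2) and the standard library are available. Lean on these libraries where they do the work, as an engineer would, in place of code of your own. Each camera call takes 0.05 s, during which the arm holds its last target. There are 200 camera calls.

## Working session

There is one attempt and no reset: what is moved stays moved. The work goes in short steps, Python scripts to look and compute and a shell command to move; the robot and the scene stay as the last step left them, time stands still between calls to the robot, and variables do not carry over. Pictures are saved under pics/ and viewed, about 8 in all and at most 12, crops included, and the job is handed in when it is done.

```bash
mkdir -p pics; cat > h.py <<'E'
import numpy as np,cv2
from plant import arm
def K(f):
    h=f["color"].shape[0]; F=h/2/np.tan(np.radians(f["fov_y"])/2)
    return np.array([[F,0,f["cx"]],[0,F,f["cy"]],[0,0,1]]),np.array(f["distortion"],float)
def ray(f,r,c):
    k,d=K(f); p=cv2.undistortPoints(np.array([[[c,r]]],float),k,d)[0,0]
    return np.array(f["attitude"])@np.array([p[0],-p[1],-1.])
def at_z(f,r,c,z):
    v=ray(f,r,c); e=np.array(f["eye"]); return e+v*(z-e[2])/v[2]
def at_depth(f,r,c):
    return np.array(f["eye"])+ray(f,r,c)*f["z_map"][int(round(r)),int(round(c))]
def cloud(f):
    k,d=K(f); h,w=f["z_map"].shape
    g=np.stack(np.meshgrid(np.arange(w),np.arange(h)),-1).reshape(-1,1,2).astype(float)
    p=cv2.undistortPoints(g,k,d)[:,0]
    v=np.c_[p[:,0],-p[:,1],-np.ones(len(p))]*f["z_map"].reshape(-1,1)
    return (v@np.array(f["attitude"]).T+np.array(f["eye"])).reshape(h,w,3)
E
python3 - <<'E'
from h import *
ims=[]
for n in("top","scene"):
    f=arm.grab_frame(n); ims.append(f["color"]); cv2.imwrite(f"pics/{n}.png",f["color"])
    print(n,f["fov_y"],f["cx"],f["cy"],f["distortion"],np.round(f["eye"],3),np.round(f["attitude"],3).tolist())
    for t in["burner","wedge_a","corner_a","foot_a","clay_bowl","tin"]:
        for q in arm.landmark_of(f,t)[:8]: 
            r,c=q["at"]; z={"b":.006,"w":0,"c":.06,"f":.006,"t":0}[t[0]]
            if t=="clay_bowl": z=0
            print(t,round(q["p"],2),[round(r),round(c)],np.round(at_z(f,r,c,z),3)[:2])
print(arm.state())
E
```

```text
top 47.33123639588659 244.9255776812646 192.1258494010746 [0.01417688 0.         0.         0.         0.        ] [ 0.444 -0.016  1.349] [[0.013, 0.996, -0.088], [-1.0, 0.013, -0.004], [-0.003, 0.088, 0.996]]
burner 0.9 [195, 229] [0.554 0.036]
burner 0.16 [176, 189] [0.61  0.163]
wedge_a 0.85 [173, 188] [0.622 0.167]
wedge_a 0.83 [171, 269] [ 0.63  -0.085]
wedge_a 0.82 [193, 321] [ 0.564 -0.245]
wedge_a 0.78 [214, 274] [ 0.497 -0.101]
wedge_a 0.69 [220, 187] [0.476 0.165]
wedge_a 0.67 [132, 164] [0.748 0.245]
wedge_a 0.56 [254, 287] [ 0.376 -0.142]
corner_a 0.85 [220, 204] [0.474 0.106]
corner_a 0.81 [167, 250] [ 0.633 -0.027]
corner_a 0.73 [165, 202] [0.638 0.117]
corner_a 0.62 [213, 256] [ 0.496 -0.045]
foot_a 0.72 [219, 207] [0.48  0.104]
foot_a 0.62 [214, 255] [ 0.497 -0.043]
clay_bowl 0.77 [194, 190] [0.556 0.158]
clay_bowl 0.37 [219, 210] [0.479 0.094]
tin 0.8 [196, 273] [ 0.553 -0.097]
scene 46.08632193967659 260.6759776236803 190.1567256140123 [-0.07843538  0.          0.          0.          0.        ] [ 1.083 -0.96   1.105] [[0.875, -0.342, 0.343], [0.484, 0.602, -0.635]
[... 882 characters left out ...]
72e+00, -1.90418267e-05,
        1.27245870e+00, -1.15083608e-01]), 'qvel': array([-0.00163481, -0.00047189,  0.00199462,  0.00097778, -0.0002173 ,
       -0.00113671]), 'tau': array([-2.96246581e-03, -5.27431941e+01, -2.79001093e+01, -2.91913339e-04,
        1.68998715e-03,  2.02580992e-05]), 'tool_pos': array([ 0.26838023, -0.53662979,  0.2313038 ]), 'tool_rot': array([[ 8.94377692e-01,  4.47312579e-01, -1.55837251e-05],
       [ 4.47312578e-01, -8.94377693e-01, -1.04044622e-05],
       [-1.85917830e-05,  2.33472266e-06, -1.00000000e+00]]), 'contact_force': array([-0.36689483, -0.05486311, -0.65222743]), 'moment': array([ 0.00997509,  0.0604988 , -0.05354028]), 'width': 1.0004018792088138}
```

View pics/top.png

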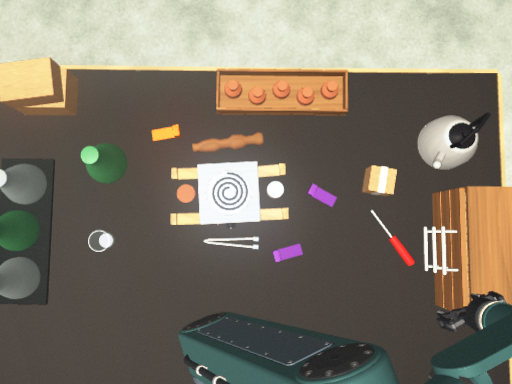

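View pics/scene.png

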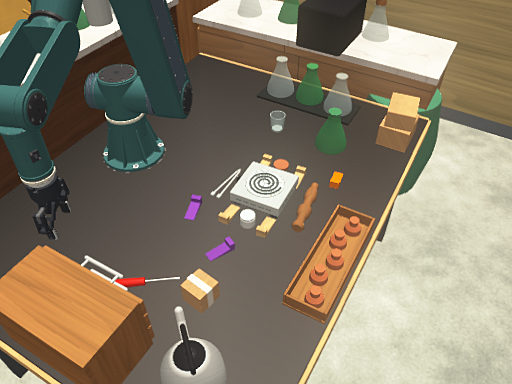

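The wedges that count are the four plain wooden ones next to the burner in the top image, at (row, col) (219,187)=a, (173,188)=b, (171,269)=c and (214,274)=d. The look-alikes are purple at (195,322) and (253,288), and orange at (132,165). I'll fit the burner and wedge poses from the top depth.

```bash
cat > m.py <<'E'
from h import *
f=arm.grab_frame("top"); P=cloud(f); I=f["color"].astype(int)
roi=(P[...,0]>.4)&(P[...,0]<.7)&(P[...,1]>-.16)&(P[...,1]<.23)
z=P[...,2]
m=roi&(z>.05)&(z<.066)&((I.max(-1)-I.min(-1))<30)&(I.max(-1)>110)
m=cv2.morphologyEx(m.astype(np.uint8),cv2.MORPH_OPEN,np.ones((5,5)))
n,l,s,_=cv2.connectedComponentsWithStats(m); k=1+np.argmax(s[1:,4]); m=l==k
Q=P[m]; print("z med",np.median(Q[:,2]))
r=cv2.minAreaRect(Q[:,:2].astype(np.float32)); print("burner rect",r)
w=roi&(I[...,2]-I[...,0]>50)&(I[...,1]-I[...,0]>30)
n,l,s,_=cv2.connectedComponentsWithStats(w.astype(np.uint8))
for k in range(1,n):
    if s[k,4]<60: continue
    Q=P[l==k]; print(s[k],cv2.minAreaRect(Q[:,:2].astype(np.float32)),"x",np.round(np.percentile(Q[:,0],[3,97]),3),"y",np.round(np.percentile(Q[:,1],[2,98]),3),"zmax",Q[:,2].max().round(3))
cv2.imwrite("pics/crop.png",cv2.resize(f["color"][140:270,150:310],None,fx=4,fy=4,interpolation=cv2.INTER_CUBIC))
E
python3 m.py
```

```text
z med 0.059471364191588494
burner rect ((0.5570362210273743, 0.03840856999158859), (0.18002744019031525, 0.17963024973869324), 3.601928472518921)
[192 146  33   5 129] ((0.5937450528144836, 0.03311900794506073), (0.3035256266593933, 0.08376982808113098), 33.765445709228516) x [0.687 0.7  ] y [0.058 0.148] zmax 1.349
[258 163  28  14 327] ((0.6331295967102051, -0.09345964342355728), (0.03929237648844719, 0.08711481839418411), 6.639595985412598) x [0.614 0.653] y [-0.135 -0.051] zmax 0.035
[171 167  27  13 308] ((0.5589178800582886, 0.08660274744033813), (0.2998773753643036, 0.07118410617113113), 55.30177307128906) x [0.601 0.637] y [0.14  0.214] zmax 1.349
[177 184  18  19 257] ((0.5539107918739319, 0.16542339324951172), (0.05342482030391693, 0.051808543503284454), 46.13883590698242) x [0.53  0.578] y [0.142 0.19 ] zmax 0.059
[260 207  29  13 324] ((0.4979492425918579, -0.10231941938400269), (0.03646215796470642, 0.08744680881500244), 4.437469005584717) x [0.481 0.516] y [-0.145 -0.062] zmax 0.037
[170 213  30  12 350] ((0.47994500398635864, 0.16860085725784302), (0.03448883071541786, 0.09316840022802353), 1.0805864334106445) x [0.463 0.497] y [0.131 0.212] zmax 0.063
```

View pics/crop.png

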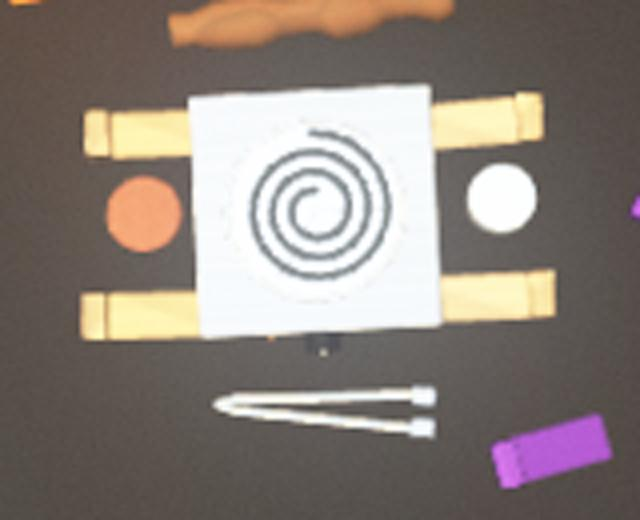

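```bash
python3 -m pendant '[[[1,0,0,0,7.67],[1,0,0,0,7.67],[1,0,0,0,7.67],[1,2,-4,0,0],[1,2,-4,0,0],[1,2,-4,0,0],[1,2,-4,0,0],[1,2,-4,0,0]]]' 20; python3 -m pendant '[[[1,2,-4,0,0],[1,2,-4,0,0],[1,2,-4,0,0],[1,2,-4,0,0],[1,2,-4,0,0],[1,2,-4,0,0],[1,1,-2,0,0],[1,0,0,0,0]]]'; cat > w.py <<'E'
import sys; from h import *
B=np.array([.557,.0385]); Y=np.radians(3.6); R=np.array([[np.cos(Y),-np.sin(Y)],[np.sin(Y),np.cos(Y)]])
s=arm.state(); p=s["tool_pos"]; x=s["tool_rot"][:,0]
b=R.T@(p[:2]-B); print("t",s["time_s"],"tool",np.round(p,4),"burner frame mm",np.round(b*1e3,1),"yaw",np.degrees(np.arctan2(x[1],x[0])).round(2),"F",np.round(s["contact_force"],2),"q6",s["qpos"][5].round(2),"w",round(s["width"],3))
E
python3 w.py
```

```text
time_s: 1.55
tool_pos: [0.3562, -0.3292, 0.2314]
tool_rot: [[0.998, 0.062, 0.0], [0.062, -0.998, -0.0], [0.0, 0.0, -1.0]]
contact_force: [0.7, 0.1, 0.6]
width: -0.002
time_s: 2.35
tool_pos: [0.4703, -0.0607, 0.2315]
tool_rot: [[0.998, 0.066, 0.001], [0.066, -0.998, 0.001], [0.001, -0.001, -1.0]]
contact_force: [-0.5, 0.8, 0.4]
width: 0.003
t 2.35 tool [ 0.4703 -0.0607  0.2315] burner frame mm [-92.8 -93.5] yaw 3.78 F [-0.5   0.78  0.36] q6 1.23 w 0.003
```

```bash
python3 -m pendant '[[[1,1.8,-1.85,4,0],[1,0,0,4,0],[1,0,0,4,0],[1,0,0,3,0],[1,0,0,1.2,0],[1,0,0,0,0],[1,0,0,0,0]]]';python3 w.py;python3 -m pendant '[[[1,0,0,0.2,0],[1,0,0,0.2,0],[1,0,0,0.2,0],[1,0,0,0,0]]]'; python3 w.py
```

```text
time_s: 3.05
tool_pos: [0.4869, -0.0443, 0.0702]
tool_rot: [[0.998, 0.062, 0.001], [0.062, -0.998, -0.0], [0.001, 0.0, -1.0]]
contact_force: [-0.0, -0.4, 0.4]
width: -0.002
t 3.05 tool [ 0.4869 -0.0443  0.0702] burner frame mm [-75.1 -78.2] yaw 3.53 F [-0.04 -0.39  0.43] q6 1.28 w -0.002
time_s: 3.45
tool_pos: [0.4863, -0.0436, 0.0636]
tool_rot: [[0.998, 0.062, 0.0], [0.062, -0.998, -0.0], [0.0, 0.0, -1.0]]
contact_force: [0.4, 0.7, -0.3]
width: -0.0
t 3.45 tool [ 0.4863 -0.0436  0.0636] burner frame mm [-75.7 -77.5] yaw 3.57 F [ 0.41  0.7  -0.31] q6 1.28 w -0.0
```

```bash
for i in 1 2 3 4; do python3 -m pendant '[[[1,0,0,0.1,0],[1,0,0,0,0]]]' >/dev/null;python3 w.py; done
```

```text
t 3.65 tool [ 0.4861 -0.0435  0.0623] burner frame mm [-75.9 -77.4] yaw 3.57 F [ 0.77  0.1  -0.18] q6 1.28 w 0.001
t 3.85 tool [ 0.4861 -0.0436  0.0612] burner frame mm [-75.9 -77.5] yaw 3.56 F [ 0.13  0.33 -0.65] q6 1.28 w 0.002
t 4.05 tool [ 0.4861 -0.0436  0.0602] burner frame mm [-75.9 -77.4] yaw 3.56 F [-0.2  -0.03 -0.35] q6 1.28 w 0.008
t 4.25 tool [ 0.486  -0.0437  0.0593] burner frame mm [-76.  -77.6] yaw 3.57 F [-0.65 -1.2   2.14] q6 1.28 w 0.001
```

```bash
for i in 1 2 3; do python3 -m pendant '[[[1,0,0,0.1,0],[1,0,0,0,0]]]' >/dev/null;python3 w.py; done
```

```text
t 4.45 tool [ 0.486  -0.0438  0.0583] burner frame mm [-76.  -77.6] yaw 3.57 F [-1.38 -2.26  4.5 ] q6 1.28 w 0.004
t 4.65 tool [ 0.4861 -0.0437  0.0573] burner frame mm [-76.  -77.6] yaw 3.57 F [-1.15 -2.61  4.47] q6 1.28 w -0.003
t 4.85 tool [ 0.4862 -0.0436  0.0562] burner frame mm [-75.8 -77.5] yaw 3.56 F [-1.54 -2.31  4.04] q6 1.28 w 0.003
```

```bash
for i in 1 2; do python3 -m pendant '[[[1,0,0,0.1,0],[1,0,0,0,0]]]' >/dev/null;python3 w.py; done; python3 m.py | head -2
```

```text
t 5.05 tool [ 0.4862 -0.0436  0.0552] burner frame mm [-75.8 -77.5] yaw 3.56 F [-1.72 -2.64  4.92] q6 1.28 w -0.001
t 5.25 tool [ 0.4861 -0.0437  0.0544] burner frame mm [-75.9 -77.6] yaw 3.57 F [-2.99 -2.76  7.39] q6 1.28 w 0.001
z med 0.06007388650298062
burner rect ((0.5048231482505798, 0.08445608615875244), (0.08418706804513931, 0.07573311030864716), 2.890599250793457)
```

Corner d gave: contact was at z≈0.060, the force held around 4.5 N, and it bottomed at 0.0545. The foot to fix is d, so I'll go behind wedge_d's heel.

```bash
python3 -m pendant '[[[1,0,0,-0.5,0],[1,0,0,-2,0],[1,0,0,-2.5,0],[1,0.2,3.4,0,0],[1,0.2,3.4,0,0],[1,0.2,3.4,0,0],[1,0.2,3.5,0,0],[1,0,0,0,0]]]' >/dev/null; python3 w.py; python3 m.py; python3 -c "
from h import *
f=arm.grab_frame('wrist');cv2.imwrite('pics/w1.png',f['color'])"
```

```text
t 6.1 tool [ 0.5049 -0.1838  0.1047] burner frame mm [ -65.9 -218.6] yaw 3.39 F [-0.1  -0.56 -0.11] q6 1.03 w -0.002
z med 0.05962257442332297
burner rect ((0.5566513538360596, 0.038615480065345764), (0.17968568205833435, 0.18000909686088562), 3.7829413414001465)
[192 146  31   5 122] ((0.6932649612426758, 0.10526885837316513), (0.012847796082496643, 0.09099488705396652), 0.3651779294013977) x [0.687 0.699] y [0.066 0.148] zmax 0.05
[258 163  28  14 327] ((0.5496487617492676, -0.07863567024469376), (0.08694726228713989, 0.22873513400554657), 80.2436294555664) x [0.614 0.652] y [-0.135 -0.051] zmax 1.349
[171 167  27  13 308] ((0.559018075466156, 0.08674004673957825), (0.3002172112464905, 0.07119251787662506), 55.301761627197266) x [0.601 0.637] y [0.14  0.214] zmax 1.349
[177 185  18  18 255] ((0.5547218322753906, 0.16604095697402954), (0.05173535645008087, 0.051641203463077545), 46.77035140991211) x [0.53  0.578] y [0.142 0.19 ] zmax 0.061
[260 208  29  12 311] ((0.4897947907447815, -0.0737062320113182), (0.051741987466812134, 0.13686640560626984), 17.74029541015625) x [0.481 0.515] y [-0.136 -0.062] zmax 1.349
[170 213  30  12 349] ((0.47400426864624023, 0.09923357516527176), (0.2352268248796463, 0.04112269729375839), 85.51179504394531) x [0.463 0.497] y [0.131 0.212] zmax 1.349
```

View pics/w1.png

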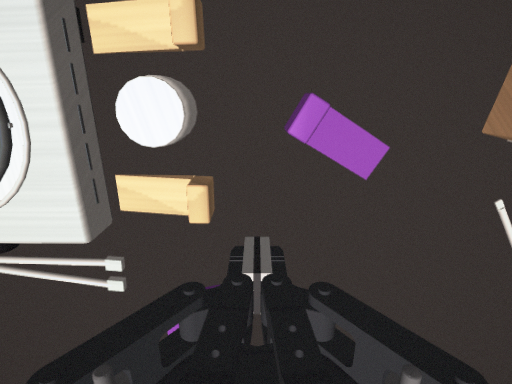

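The wrist picture shows wedge d at (197,165) with its heel end at col 213, the burner at left and purple at (135,340). The shut fingers are at about (240,257), and the path behind the heel is clear. I'll measure the heel from the wrist depth.

```bash
python3 - <<'E'
from h import *
f=arm.grab_frame("wrist");P=cloud(f);I=f["color"].astype(int)
B=np.array([.557,.0385]); Y=np.radians(3.6); R=np.array([[np.cos(Y),-np.sin(Y)],[np.sin(Y),np.cos(Y)]])
w=((I[...,2]-I[...,0]>40)&(P[...,2]>-.01)&(P[...,2]<.04)); w[:150]=0; w[235:]=0; w[:,:100]=0; w[:,230:]=0
Q=P[w]; b=(Q[:,:2]-B)@R*1e3
print("x",np.percentile(b[:,0],[1,99]),"y",np.percentile(b[:,1],[.5,99.5]))
h=Q[:,2]>.026; print("heel top x",np.percentile(b[h,0],[1,99]),"y",np.percentile(b[h,1],[1,99]),"z",np.median(Q[h,2]))
for y0 in range(-170,-95,15):
    k=(abs(b[:,1]-y0)<5); print(y0,b[k,0].min().round(1),b[k,0].max().round(1),np.median(Q[k,2]).round(4))
s=(P[...,2]>.055)&(P[...,2]<.065)&(I.max(-1)-I.min(-1)<40); c=(P[s][:,:2]-B)@R*1e3; print("burner corner min x,y",np.percentile(c[:,0],.5),np.percentile(c[:,1],.5))
E
```

```text
x [-86.72050687 -49.4036365 ] y [-177.52423335  -89.64661054]
heel top x [-83.04576475 -50.36108008] y [-177.43175068 -159.68506815] z 0.02959187526439369
-170 -97.7 -49.6 0.0295
-155 -98.1 -49.6 0.0112
-140 -88.9 -49.4 0.0094
-125 -87.4 -49.0 0.0072
-110 -86.1 -48.9 0.0047
burner corner min x,y -85.82280937911813 -92.25866466461993
```

```bash
python3 -m pendant '[[[1,-0.1,0,3,0.2],[1,0,0,3,0],[1,0,0,2.5,0],[1,0,0,0.8,0],[1,0,0,0,0],[1,0,-1,0,0],[1,0,-0.8,0,0],[1,0,0,0,0]]]' >/dev/null; python3 w.py; for i in 1 2 3 ; do python3 -m pendant '[[[1,0,-0.3,0,0],[1,0,-0.3,0,0],[1,0,0,0,0]]]' >/dev/null;python3 w.py; done
```

```text
t 7.05 tool [ 0.5007 -0.1606  0.0123] burner frame mm [ -68.7 -195.1] yaw 3.43 F [ 0.14  0.71 -0.72] q6 1.07 w 0.003
t 7.35 tool [ 0.5003 -0.1557  0.0115] burner frame mm [ -68.8 -190.2] yaw 3.38 F [-0.31 -0.25  0.51] q6 1.08 w 0.002
t 7.65 tool [ 0.4997 -0.1496  0.0112] burner frame mm [ -69.  -184.1] yaw 3.37 F [0.25 0.62 0.22] q6 1.09 w 0.004
t 7.95 tool [ 0.4993 -0.1435  0.0112] burner frame mm [ -69. -178.] yaw 3.38 F [ 0.36  0.08 -1.02] q6 1.1 w -0.005
```

```bash
python3 -m pendant '[[[1,0.1,-0.3,0,0],[1,0.05,-0.3,0,0],[1,0,0,0,0]]]' >/dev/null;python3 w.py;python3 -m pendant '[[[1,0,-0.3,0,0],[1,0,-0.3,0,0],[1,0,0,0,0]]]' >/dev/null;python3 w.py; for i in 1 2 3 ; do python3 -m pendant '[[[1,0,-0.2,0,0],[1,0,0,0,0]]]' >/dev/null;python3 w.py; done;python3 -c "
from h import *
f=arm.grab_frame('wrist');cv2.imwrite('pics/w2.png',f['color'])"
```

```text
t 8.25 tool [ 0.5007 -0.1374  0.0113] burner frame mm [ -67.3 -172. ] yaw 3.38 F [ 0.65 -0.18 -0.39] q6 1.11 w -0.0
t 8.55 tool [ 0.5002 -0.1314  0.0113] burner frame mm [ -67.4 -166. ] yaw 3.38 F [ 0.05 -0.14  0.03] q6 1.12 w 0.001
t 8.75 tool [ 0.5002 -0.1297  0.0113] burner frame mm [ -67.3 -164.3] yaw 3.37 F [-0.04 -0.04 -0.25] q6 1.12 w -0.002
t 8.95 tool [ 0.5    -0.1277  0.0113] burner frame mm [ -67.3 -162.3] yaw 3.37 F [0.12 0.92 0.06] q6 1.13 w 0.004
t 9.15 tool [ 0.4999 -0.1257  0.0113] burner frame mm [ -67.3 -160.3] yaw 3.37 F [1.08 0.1  0.29] q6 1.13 w -0.0
```

View pics/w2.png

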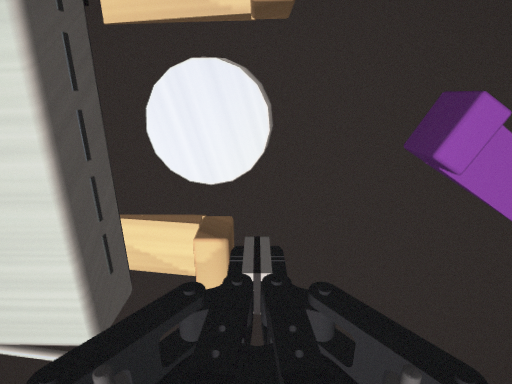

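The picture shows the finger tips (250,245) right against the heel's outer face (col 234), with the wedge going straight under the body. I'll keep pushing in small steps.

```bash
for i in 1 2 3 4 5; do python3 -m pendant '[[[1,0,-0.15,0,0],[1,0,0,0,0]]]' >/dev/null;python3 w.py; done
```

```text
t 9.4 tool [ 0.4998 -0.1243  0.0113] burner frame mm [ -67.3 -158.9] yaw 3.36 F [-0.9  -0.78  0.33] q6 1.13 w -0.002
t 9.6 tool [ 0.4997 -0.1227  0.0113] burner frame mm [ -67.3 -157.3] yaw 3.37 F [0.52 0.58 0.46] q6 1.14 w -0.002
t 9.8 tool [ 0.4997 -0.1213  0.0113] burner frame mm [ -67.2 -155.9] yaw 3.37 F [-0.36 -0.39 -1.16] q6 1.14 w 0.005
t 10.0 tool [ 0.5002 -0.1205  0.0115] burner frame mm [ -66.7 -155.1] yaw 3.39 F [-0.37 -4.64 -0.28] q6 1.14 w 0.001
t 10.2 tool [ 0.5005 -0.1197  0.0116] burner frame mm [ -66.3 -154.3] yaw 3.4 F [ 0.02 -7.87  0.34] q6 1.14 w -0.002
```

```bash
python3 -m pendant '[[[1,0,0.3,0,0],[1,0,2,0,0],[1,0,3,0,0],[1,0,0,-4,0],[1,0,0,-4,0],[1,0,2,0,0],[1,0,0,0,0]]]' >/dev/null; python3 w.py; python3 m.py | sed -n 1,2p; python3 - <<'E'
from h import *
f=arm.grab_frame("wrist");P=cloud(f);I=f["color"].astype(int); cv2.imwrite("pics/w3.png",f["color"])
B=np.array([.557,.0385]); Y=np.radians(3.6); R=np.array([[np.cos(Y),-np.sin(Y)],[np.sin(Y),np.cos(Y)]])
b=(P[...,:2]-B)@R*1e3
h=(I[...,2]-I[...,0]>40)&(P[...,2]>.027)&(P[...,2]<.04)&(b[...,0]<-40)&(b[...,0]>-100)&(b[...,1]>-190)&(b[...,1]<-100)
print("heel top x",np.percentile(b[h][:,0],[1,99]),"y",np.percentile(b[h][:,1],[1,99]))
E
```

```text
t 10.9 tool [ 0.5052 -0.193   0.0927] burner frame mm [ -66.2 -227.8] yaw 3.3 F [ 0.24  1.67 -0.11] q6 1.02 w 0.002
z med 0.0596067531591189
burner rect ((0.5567942261695862, 0.03882318735122681), (0.18001778423786163, 0.17959308624267578), 3.63681697845459)
heel top x [-81.54697538 -48.41234982] y [-141.60299254 -124.1719581 ]
```

View pics/w3.png

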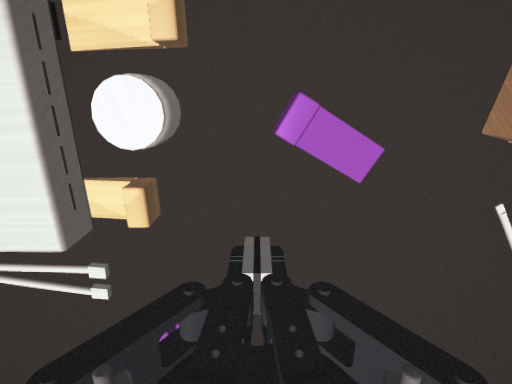

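The wedge is snug: heel face at -141.6 mm, origin about -98 mm, and the burner hasn't moved. In the picture the heel is at (205,142) and straight. Now the proof press on d.

```bash
python3 -m pendant '[[[1,-0.2,-3.8,0,0],[1,-0.2,-3.8,0,0],[1,-0.2,-3.8,0,0],[1,-0.2,-3.8,0,0],[1,0,0,1.5,0],[1,0,0,1.2,0],[1,0,0,0,0]]]' >/dev/null; python3 w.py; for i in 1 2 3 4; do python3 -m pendant '[[[1,0,0,0.1,0],[1,0,0,0,0]]]' >/dev/null;python3 w.py; done
```

```text
t 11.7 tool [ 0.4848 -0.0392  0.0622] burner frame mm [-76.9 -73. ] yaw 3.39 F [-0.23 -0.16  0.27] q6 1.29 w -0.0
t 11.9 tool [ 0.4871 -0.0406  0.0632] burner frame mm [-74.8 -74.5] yaw 3.3 F [-0.76 -0.47  0.23] q6 1.29 w -0.0
t 12.1 tool [ 0.4872 -0.0405  0.0625] burner frame mm [-74.6 -74.4] yaw 3.32 F [ 0.99 -0.02  0.82] q6 1.29 w 0.003
t 12.3 tool [ 0.487  -0.0401  0.0614] burner frame mm [-74.8 -74.1] yaw 3.35 F [0.15 0.21 0.74] q6 1.29 w -0.002
t 12.5 tool [ 0.4868 -0.04    0.0602] burner frame mm [-74.9 -73.9] yaw 3.37 F [ 0.42 -0.01  0.82] q6 1.29 w 0.0
```

```bash
for i in 1 2 3; do python3 -m pendant '[[[1,0,0,0.08,0],[1,0,0,0,0]]]' >/dev/null;python3 w.py; done
```

```text
t 12.7 tool [ 0.4869 -0.04    0.06  ] burner frame mm [-74.9 -74. ] yaw 3.37 F [-2.36  0.48  7.04] q6 1.29 w 0.001
t 12.9 tool [ 0.4869 -0.04    0.0598] burner frame mm [-74.9 -74. ] yaw 3.38 F [-4.28  0.39 15.44] q6 1.29 w -0.002
t 13.1 tool [ 0.4869 -0.0401  0.0597] burner frame mm [-74.9 -74. ] yaw 3.38 F [-6.35  0.68 24.49] q6 1.29 w 0.004
```

The corner stayed firm at 24 N, giving 0.5 mm or less. Retreating straight up for a final check.

```bash
python3 -m pendant '[[[1,0,0,-0.3,0],[1,0,0,-3,0],[1,0,0,-4,0],[1,0,0,-4,0],[1,-2,4,0,0],[1,-2,4,0,0],[1,0,4,0,0],[1,0,4,0,0]]]' >/dev/null;python3 -m pendant '[[[1,0,2,-2,0],[1,0,0,0,0],[1,0,0,0,0]]]' >/dev/null; python3 w.py; python3 m.py;python3 - <<'E'
from h import *
f=arm.grab_frame("top");P=cloud(f);I=f["color"].astype(int)
B=np.array([.557,.0385]); Y=np.radians(3.6); R=np.array([[np.cos(Y),-np.sin(Y)],[np.sin(Y),np.cos(Y)]])
b=(P[...,:2]-B)@R*1e3
for n,x,y in(("a",-75,75),("b",75,75),("c",75,-75),("d",-75,-75)):
    k=(abs(b[...,0]-x)<10)&(abs(b[...,1]-y)<10)&(P[...,2]<.1); print(n,P[k][:,2].mean().round(4),k.sum())
E
```

```text
t 14.2 tool [ 0.4574 -0.2219  0.1907] burner frame mm [-115.7 -253.6] yaw 3.3 F [-0.1   0.44  0.35] q6 0.93 w 0.002
z med 0.059481987666276215
burner rect ((0.5567044019699097, 0.03883266821503639), (0.1795450896024704, 0.17983457446098328), 3.619562864303589)
[192 146  32   5 127] ((0.6930979490280151, 0.1037038117647171), (0.01312880776822567, 0.09404454380273819), 0.041526082903146744) x [0.687 0.699] y [0.065 0.148] zmax 0.047
[258 163  28  14 329] ((0.5671853423118591, -0.048299938440322876), (0.08169672638177872, 0.24040475487709045), 56.682613372802734) x [0.614 0.652] y [-0.135 -0.051] zmax 1.349
[171 167  27  13 305] ((0.5588378310203552, 0.08690230548381805), (0.2998258173465729, 0.07260780036449432), 55.66390609741211) x [0.601 0.637] y [0.141 0.213] zmax 1.349
[177 185  18  18 258] ((0.49714815616607666, 0.0933123528957367), (0.23767408728599548, 0.053272150456905365), 51.649566650390625) x [0.53  0.578] y [0.14 0.19] zmax 1.349
[260 208  17  12 187] ((0.48712974786758423, -0.05813327804207802), (0.04447018355131149, 0.11100659519433975), 23.91685676574707) x [0.481 0.514] y [-0.108 -0.058] zmax 1.349
[170 213  30  12 345] ((0.4799351096153259, 0.16855379939079285), (0.034485720098018646, 0.0922258049249649), 1.1271488666534424) x [0.463 0.497] y [0.132 0.213] zmax 0.058
a 0.0592 47
b 0.0591 43
c 0.0597 49
d 0.0601 41
```

View pics/crop.png

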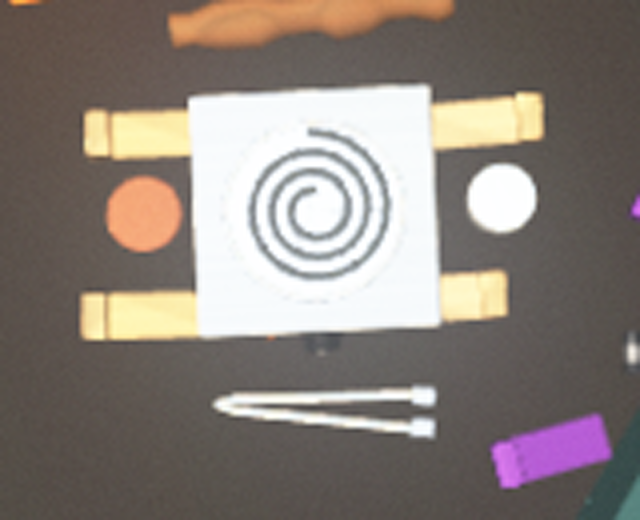

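The picture shows only wedge d (crop 475,295) moved in under the burner, with everything else in place and the gripper clear. Handing in.

```bash
python3 -c "
from plant import arm
print(arm.finish_job())"
```

```text
the job is handed in; nothing more can be done
None
```

The burner no longer rocks: the bad foot was d (near right), and its wedge is now snug under it. I handed the job in at about 14 s on the robot's clock, and no verdict was reported.

- **Finding the corner:** I pressed d first and it gave about 5 mm at roughly 4.5 N. I did not press a, b or c, because d gave on the first try.
- **Wedge:** I pushed wedge d in with the shut fingertips until it stopped. Its origin is about 98 mm from the burner's centre line, under the 106 mm limit, and it sits 3 mm off the foot's line.
- **Push force:** it peaked at 7.9 N for a moment, above the 5 N aimed for. The burner did not measurably shift.
- **Proof press:** d stayed up at 0.0597 m. The force reached about 24 N, well above the 4 N needed.
- **Final check from the top camera:** all four corners are at 59–60 mm and the burner is within 1 mm of its start. The other three wedges and the items close to the burner look unmoved, and the gripper is clear of everything. The vase, tea glass, coal box and screwdriver were outside that last picture, but the arm did not go down near them.

No check failed or disagreed.

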